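Clamp a saw engine on its assembly board and bring it just past compression

ROBOT

A 6-joint arm with a two-finger parallel gripper is mounted at the origin on the work surface. World frame = base frame: x ahead of the robot, y to its left, z up, the work surface at z = 0. Lengths are in m, angles in rad, forces in N, time in s.
With the tool pointing down it reaches from about 0.225 to 0.875 m from the base axis. Payload 3.4 kg.
Tool frame: the origin (TCP) lies where the fingers leave the gripper's body, on its centre line; the fingertips stand 73 mm ahead of it and the grasp point (between the pads) lies 54 mm ahead of it; z points along the fingers, y is the line along which they close (so a half turn about z gives the same grasp; the last joint's range is limited). The gripper opens to 85 mm and grips with 20 to 120 N. Pads are 22 mm wide; open, the fingers measure 114 mm over their backs; the gripper's body (76 mm by 85 mm) begins 54 mm behind the grasp point. The pads swing forward as they close: fully open they stand 13 mm farther back than shut.
Start: joints at [1.086, 0.276, 1.505, -0, 1.361, -0.121], TCP at [0.205, 0.537, 0.304] pointing down, gripper open.
Joint ranges: [-2.89, 2.89], [-0.75, 2.08], [0.22, 2.7], [-1.18, 4.32], [0.11, 2.71], [-2.7, 2.7]. Speed limits (rad/s): [2.57, 2.57, 3.14, 3.14, 3.14, 3.14].

INTERFACE

Orientations are given as [roll, pitch, yaw] about the fixed x, y, z axes, in that order (R = Rz(yaw) Ry(pitch) Rx(roll)).
In Python, from station import sensors, capture, ticket gives the robot as it stands.
- The arm moves only by the tool send_rows, never from a script. Its argument "commands" is a list that holds one entry, the list of rows, each a list of 7 numbers: the shift along the tool's x, y, z in m, then the turn, a rotation vector about the tool's x, y, z in degrees, then the opening, from 0 (shut) to 1 (fully open). In form: [[[x, y, z, wx, wy, wz, claw], ...]]. A call has 1 to 12 rows; each row is the pose to reach, as a shift and turn from the pose commanded when the call began, along the tool's axes at that moment; what a row does not reach only later rows make up. A row lasts 1/12 s, in which the tool goes at most 41.7 mm and 7.16 degrees, less where a joint would pass 70% of its speed; a pose out of reach is approached as far as the arm can. A call with a gripper value outside its range is refused whole. The fingers move at their own pace and stop on an object; "squeeze" is the grip in N (left out, the last holds). Time passes only in rows, so rows that repeat a pose let the fingers close. It gives the time, the measured TCP pose, the force, the opening and the grip force at its end, in the units of the state.
- sensors.state(): the state, without advancing time (a new reading comes with each control period).
- capture(name): name is "scene" or "top"; returns a dict with "color" (480x640x3 uint8, red, green, blue), "z_map" (480x640 float32, m along the optical axis (not along the pixel's ray), 0 where there is no reading), "intrinsics" (3x3 intrinsics, pixels), "R" (3x3) and "t" (3): a world point X has camera coordinates R X + t. Camera axes: x right, y down, z forward; pixel columns grow to the right and rows downward; lengths in m; the calibration is good to about 2 mm. A picture is of the moment at which its call begins.
- ticket.job_done(): hands the job in; it is judged then, once.
The state is a dict: "t": time; "joint_pos": joint angles; "joint_vel": joint speeds; "effort": joint torques, N m; "eef_pos": TCP position; "orientation": TCP orientation; "ft_force": force on the tool from outside, world axes, zero at the start; "wrist_torque": the same for the moment, N m; "gripper_width": opening from 0.0 (shut) to 1.0 (fully open); "finger_force": force on a finger pad.
Only numpy, scipy, OpenCV 4.12 (cv2) and the standard library are available. Lean on these libraries where they do the work, as an engineer would, in place of code of your own. Each camera call takes 0.05 s, during which the arm holds its last target. There are 200 camera calls.

TASK

Slide the stripped saw engine fully home on the assembly board, its long side flat against the fence and its foot flat against the end stop, and then push the toggle clamp's handle down past centre until it locks with the spindle pressing on the foot. With the engine clamped, turn the flywheel clockwise (seen from above) by its peg, over the stiff compression stroke, and stop just past it with the peg in line with the fixed pointer beside the rim. Leave everything at rest and let go, with the engine still home and clamped, and leave the spray can and the glass jar standing where they are.

Things in the scene. Friction and masses are not known exactly. Their poses are not given: they have to be found in the camera images.
- board: Plywood board 300 (x) by 450 (y) by 15 mm, fixed on the table, yaw within +-0.2 rad. Origin on the table, z up; plywood spans x -140..160, y -205..245 mm in its frame. The engine stands on it; fence on its far (+x) side, toggle clamp at its -y end on the line x = +30. A loose spanner and screwdriver (bystanders) lie on it beyond the fence line.
- seat (a point): Point on the board's top where the engine's origin lies when fully home; board axes. In the board frame x +30, y +50, z +15 mm.
- fence (a point): Middle of the upper edge of the fence's face (a dark steel bar, 20 mm thick, 30 mm high above the board's top, 220 mm long along y). The face looks to -x. In the board frame x +80, y +50, z +45 mm.
- end_stop (a point): Middle (on the clamp's line) of the upper edge of the end stop's face: a dark steel bar 20 mm thick, 25 mm high, from x -40 to +80, meeting the fence at a right angle. The face looks to +y. In the board frame x +30, y -50, z +40 mm. The clamp arm comes down over it.
- engine: Loose aluminium engine, about 0.9 kg, flywheel up. Origin: centre of its underside. 200 mm along its y, 100 mm along x: foot flange y -100..-38, 12 mm thick; crankcase block y -38..+67, 55 mm high; fins, then head to y +100. Home: axes parallel to the board's, +x side on the fence, -y (foot) end on the end stop. Starts 20-50 mm short of the fence, 30-70 mm short of the stop, turned up to 0.2 rad.
- head (a point): Upper edge, middle, of the engine's flat dark cylinder head: a face 74 mm wide and 60 mm high at the engine's +y end (engine frame x 0, y +100, z 60 mm). Good to push on, as is the crankcase's -x side, 20 to 50 mm above the board's top.
- clamp_handle (a joint): Handle angle about the board's x (rad). 0: open, raised 80 degrees above level, leaning to the board's -y; grows as pushed over to -y and down. 1.15: over-centre, spindle force greatest; 1.309: stop, 5 degrees above level, locked. On the engine's foot it takes up to about 7 N at the grip to pass centre, then snaps to the stop. Friction holds it below 0.85. Starts 0 to 0.1.
- handle_pivot (a point): Hinge axis of the clamp handle: in the board frame x +30, y -155, z 50 mm (35 mm above the board's top).
- handle_end (a point): Outer end of the handle, on its centre line, 130 mm from the pivot. The black grip is a round bar 22 mm in diameter over the outer 78 mm.
- spindle: Spring-loaded spindle, black rubber tip 22 mm in diameter, 85 mm out on the steel clamp arm. Origin on the arm's centre line, tip end 46 mm from it. While the handle is raised the arm stands nearly upright, about 70 mm to the +y side of it, top 150 mm above the board's top. Locked, it presses on the engine's foot with 10 to 13 N, in the board frame at x +30, y -20 mm.
- flywheel (a joint): Flywheel angle (rad), grows clockwise seen from above. Range 0 to 2.7, starts near 0. Friction (0.15 N m) holds it where it is left up to about 2.1; compression adds resistance, peaking near 0.9 (0.35 N m in all), gone at top dead centre, 1.70. Beyond about 2.1 compression throws it on to 2.7. Peg and pointer are in line at 1.88.
- flywheel_axis (a point): Centre of the flywheel's upper face, engine frame x 0, y +15, z 67 mm. Aluminium disc of 92 mm diameter, with fan vanes 4 mm high and a hub nut 8 mm high on it; turns about the engine's z.
- peg (a point): Top centre of the steel turning peg on the flywheel: 14 mm in diameter, 31 mm above the flywheel's face, 37 mm from the axis. At joint 0 it lies at 120 degrees from the engine's +x (counted towards +y); this angle falls as the joint grows.
- pointer (a point): Top of the fixed dark pointer tab on the crankcase just outside the flywheel's rim, 51.5 mm from the axis, at 12.3 degrees from the engine's +x towards +y, 68 mm above the board's top.
- spray_can: White spray can, 60 mm diameter, 180 mm tall, standing left of the board. Leave it alone. Origin at the centre of its base.
- jar: Glass jar with a steel lid, 72 mm diameter, 100 mm tall, standing right of the board. Leave it alone. Origin at the centre of its base.
Things that resemble listed ones, but are neither listed nor needed, are in the scene too. Of the things like the engine, leave any that is blue or orange; of the rest the larger one is meant.

How it is judged:
By the outcome, as a careful person would: the job done as asked, in the order asked, and still so for the second after the job is handed in, with the robot touching nothing.
It also fails if it takes over 67 s, if anything falls off the work surface, if the arm or the gripper's body presses on something with over 40 N, if the wrist force passes 120 N, or if a joint passes its speed limit or range.

## Working session

There is one attempt and no reset: what is moved stays moved. The work goes in short steps, Python scripts to look and compute and a tool call to move; the robot and the scene stay as the last step left them, time stands still between calls to the robot, and variables do not carry over. Pictures are saved under pics/ and viewed, at most 10 in all, crops included, and the job is handed in when it is done.

Besides the shell and the picture viewer there is one more tool, called after ">>>" in YAML: its name, and indented under it one key for each argument. send_rows: Moves the arm, as the interface text tells. Its arguments: {"type":"object","properties":{"commands":{"type":"array"},"squeeze":{"type":"number"}},"required":["commands"]}

```bash
mkdir -p pics; ls; python3 - <<'E'
from station import sensors, capture
import cv2, numpy as np
s=sensors.state(); print(s)
for n in("scene","top"):
    c=capture(n); cv2.imwrite(f"pics/{n}0.png",c["color"][:,:,::-1]); np.savez(f"{n}0.npz",**c)
    print(n,c["intrinsics"],c["R"],c["t"],-c["R"].T@c["t"])
E
```

```text
pics
{'t': 0.0, 'joint_pos': array([ 1.08598612e+00,  2.76640200e-01,  1.50610726e+00, -9.77666024e-06,
        1.36070985e+00, -1.20976406e-01]), 'joint_vel': array([ 0.00032944,  0.0012344 , -0.00141046, -0.00019928, -0.00055398,
        0.00022978]), 'effort': array([ 3.96612040e-05, -4.16772795e+01, -2.45806700e+01,  1.57667187e-04,
        1.13140073e-02,  8.61335195e-06]), 'eef_pos': array([0.20443549, 0.5370226 , 0.30302412]), 'orientation': array([-3.13974048e+00, -2.15541053e-04,  2.77776070e+00]), 'ft_force': array([-0.66227448,  0.18837595,  0.32016178]), 'wrist_torque': array([-0.0144325 , -0.01882281,  0.00472913]), 'finger_force': 0.0, 'gripper_width': 1.0015513599833719}
scene [[464.21724499   0.         317.8050427 ]
 [  0.         464.21724499 230.4698324 ]
 [  0.           0.           1.        ]] [[ 0.86753296  0.49725156 -0.01128904]
 [ 0.36201033 -0.64682269 -0.67124431]
 [-0.34107929  0.57823982 -0.74115021]] [-0.40749305 -0.0866835   1.51411159] [ 0.90132608 -0.72896191  1.05939811]
top [[527.10486497   0.         316.23596992]
 [  0.         527.10486497 229.44493123]
 [  0.           0.           1.        ]] [[ 0.0309251  -0.99949666 -0.0070753 ]
 [-0.98919967 -0.02959029 -0.14355639]
 [ 0.14327477  0.01143838 -0.98961685]] [-0.00462913  0.48095989  1.63249046] [ 0.24201382 -0.00906811  1.68455218]
```

View pics/scene0.png

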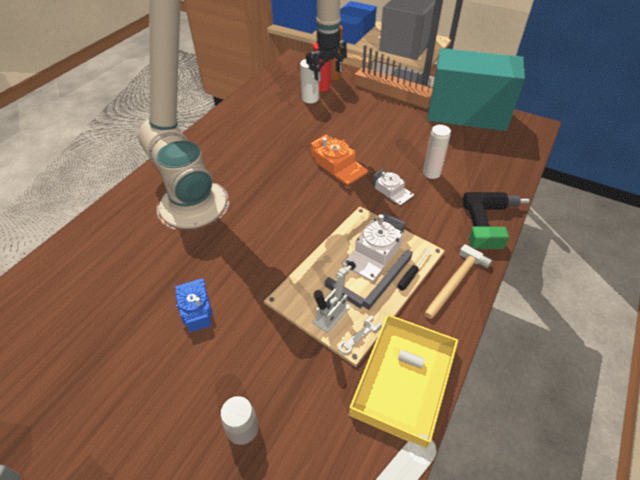

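View pics/top0.png

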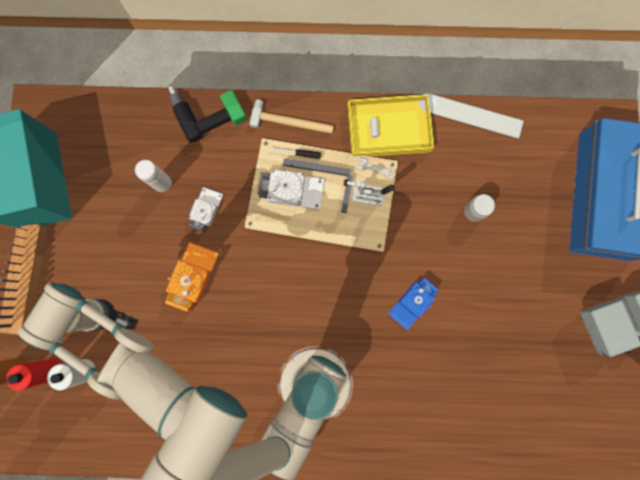

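```bash
cat > h.py <<'E'
import numpy as np, cv2
from station import sensors, capture
def grab(n,tag=None):
    c=dict(capture(n)); 
    if tag: np.savez(f"{n}{tag}.npz",**c)
    return c
def cloud(c):
    K,R,t=c["intrinsics"],c["R"],c["t"]; z=c["z_map"]; v,u=np.mgrid[:480,:640]
    P=np.stack([(u-K[0,2])/K[0,0]*z,(v-K[1,2])/K[1,1]*z,z],-1)
    return (P-t)@R   # R^T (P-t)
def ray(c,uv,h):
    K,R,t=c["intrinsics"],c["R"],c["t"]; uv=np.atleast_2d(uv).astype(float)
    d=np.c_[(uv-K[:2,2])/[K[0,0],K[1,1]],np.ones(len(uv))]@R; o=-R.T@t
    return o+d*((h-o[2])/d[:,2])[:,None]
def proj(c,X):
    p=np.atleast_2d(X)@c["R"].T+c["t"]; p=p@c["intrinsics"].T; return p[:,:2]/p[:,2:]
def toB(B,X): # B=(x,y,yaw)
    d=np.asarray(X)[...,:2]-B[:2]; c,s=np.cos(B[2]),np.sin(B[2])
    return np.concatenate([np.stack([c*d[...,0]+s*d[...,1],-s*d[...,0]+c*d[...,1]],-1),np.asarray(X)[...,2:]],-1)
def fromB(B,p):
    p=np.asarray(p,float); c,s=np.cos(B[2]),np.sin(B[2])
    return np.concatenate([np.stack([c*p[...,0]-s*p[...,1],s*p[...,0]+c*p[...,1]],-1)+B[:2],p[...,2:]],-1)
def zoom(c,name,r0,r1,c0,c1,k):
    cv2.imwrite(name,cv2.resize(c["color"][r0:r1,c0:c1,::-1],None,fx=k,fy=k,interpolation=cv2.INTER_CUBIC))
E
python3 - <<'E'
from h import *
T=dict(np.load("top0.npz"));S=dict(np.load("scene0.npz"))
for n,c,box in(("top",T,(120,265,235,410)),("scene",S,(195,370,255,455))):
    hsv=cv2.cvtColor(c["color"],cv2.COLOR_RGB2HSV)
    m=cv2.inRange(hsv,(12,40,120),(30,170,255)); k=np.zeros_like(m); k[box[0]:box[1],box[2]:box[3]]=1; m*=k
    m=cv2.morphologyEx(m,cv2.MORPH_OPEN,np.ones((3,3)))
    P=cloud(c); v,u=np.nonzero(m); X=ray(c,np.c_[u,v],0.015)
    Z=P[v,u,2]; ok=abs(Z-.015)<.008; print(n,ok.sum(),len(ok),"z med",np.median(Z[ok]))
    X=X[ok]
    r=cv2.minAreaRect((X[:,:2]*1000).astype(np.float32)); print(r)
    # board yaw: long side along y
    a=np.radians(r[2]); w,h=r[1]
    yaw=a if h>w else a-np.pi/2
    yaw=(yaw+np.pi/2)%np.pi-np.pi/2
    ctr=np.array(r[0])/1000; cs,sn=np.cos(yaw),np.sin(yaw)
    o=ctr-np.array([cs*.01-sn*.02,sn*.01+cs*.02]); print("board",o,yaw)
B=(*o,yaw)
E
python3 - <<'E'
from h import *
zoom(dict(np.load("top0.npz")),"pics/z1.png",130,260,240,410,4.5)
zoom(dict(np.load("scene0.npz")),"pics/z2.png",195,370,255,455,3.4)
E
```

```text
top 8674 11932 z med 0.0147399477456675
((612.7608032226562, -6.136138916015625), (472.8680419921875, 569.4039306640625), 1.6247878074645996)
board [ 0.60333191 -0.02641164] 0.02835789688651702
scene 10035 13635 z med 0.016085398133163915
((686.6410522460938, -17.634674072265625), (455.3219299316406, 477.91650390625), 82.0425796508789)
board [ 0.70506411 -0.03030713] 1.431913141737537
```

View pics/z1.png

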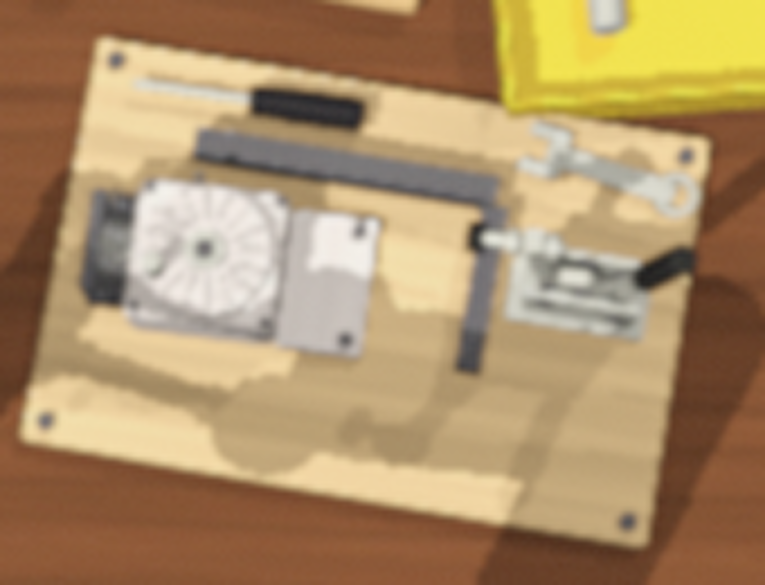

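View pics/z2.png

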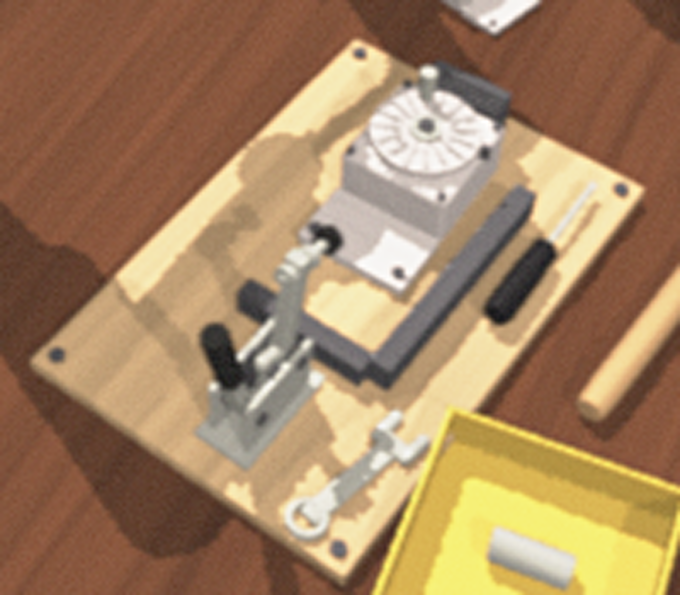

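```bash
cat > m1.py <<'E'
from h import *
T=dict(np.load("top0.npz"));S=dict(np.load("scene0.npz"))
zt=lambda L:(np.array(L,float)+.5)/4.5-.5+[240,130]
zs=lambda L:(np.array(L,float)+.5)/3.4-.5+[255,195]
b=np.array([[160,245],[160,-205],[-140,-205],[-140,245]])/1000
def fit(W):
    a=b-b.mean(0); w=W-W.mean(0)
    yaw=np.arctan2((a[:,0]*w[:,1]-a[:,1]*w[:,0]).sum(),(a*w).sum())
    c,s=np.cos(yaw),np.sin(yaw); R=np.array([[c,-s],[s,c]]); o=W.mean(0)-R@b.mean(0)
    return (*o,yaw), np.linalg.norm(W-b@R.T-o,axis=1)*1000
W1=ray(T,zt([[97,37],[711,140],[648,548],[20,441]]),.015)[:,:2]
W2=ray(S,zs([[645,190],[345,583],[30,365],[355,40]]),.015)[:,:2]
for W in(W1,W2,(W1+W2)/2): B,e=fit(W); print(np.round(B,4),e.round(1))
np.save("B.npy",B)
P=np.concatenate([cloud(c).reshape(-1,3) for c in(T,S)]); Q=toB(B,P)
inb=(Q[:,0]>-.14)&(Q[:,0]<.16)&(Q[:,1]>-.2)&(Q[:,1]<.245)
q=Q[inb]
for lo,hi in((.076,.09),(.062,.074),(.022,.032)):
    m=(q[:,2]>lo)&(q[:,2]<hi)&(q[:,1]>-.03)&(q[:,0]<.062); r=cv2.minAreaRect((q[m,:2]*1000).astype(np.float32)); print(lo,hi,m.sum(),r)
for n,c,uv,h in(("hubT",T,zt([[205,248]]),.090),("hubS",S,zs([[427,127]]),.090),("footT",T,zt([[380,218],[360,355]]),.027),("footS",S,zs([[405,290],[302,232]]),.027),("pegS",S,zs([[429,72]]),.113),("pegT",T,zt([[153,270]]),.113)):
    print(n,(toB(B,ray(c,uv,h))*1000).round(1))
m=(q[:,2]>.1)&(q[:,1]>.02); print("peg pts",(q[m]*1000).round(0)[:12])
f=[.08,.05,.045],[.03,-.05,.04],[.08,.16,.045],[.08,-.06,.045]
print("fence proj top zoom",((proj(T,fromB(B,np.array(f)))-[240,130])*4.5).round(0),"scene",((proj(S,fromB(B,np.array(f)))-[255,195])*3.4).round(0))
# jar, can
for nm,uv in(("can",[155,176]),("jar",[480,207])):
    p=cloud(T).reshape(480,640,3)[uv[1],uv[0]]; print(nm,p.round(3))
E
python3 m1.py
```

```text
[ 0.588  -0.0213 -0.1404] [2.3 1.2 1.6 1.2]
[ 0.5889 -0.0238 -0.1382] [0.6 1.1 0.8 1.4]
[ 0.5884 -0.0225 -0.1393] [1.4 1.1 1.1 1.2]
0.076 0.09 1351 ((6.035453796386719, 150.72988891601562), (103.50813293457031, 134.611328125), 2.4845540523529053)
0.062 0.074 900 ((2.4025650024414062, 149.72567749023438), (103.40980529785156, 144.72218322753906), 3.1021127700805664)
0.022 0.032 1247 ((-41.18895721435547, 104.85856628417969), (198.5433807373047, 273.41363525390625), 1.27637779712677)
hubT [[  2.8 134.1  90. ]]
hubS [[  4.1 132.2  90. ]]
footT [[ 59.2  21.1  27. ]
 [-41.5  18.4  27. ]]
footS [[ 59.1  24.   27. ]
 [-41.2  21.9  27. ]]
pegS [[-18.3 166.4 113. ]]
pegT [[-23.1 163.7 113. ]]
peg pts [[-12. 171. 109.]
 [-13. 167. 116.]
 [-13. 164. 118.]
 [-16. 170. 112.]
 [-14. 168. 104.]
 [-15. 164. 114.]
 [-13. 162. 106.]
 [-18. 170. 108.]
 [-19. 166. 117.]
 [-18. 163. 113.]
 [-18. 160. 115.]
 [-22. 169. 113.]]
fence proj top zoom [[343. 175.]
 [470. 268.]
 [191. 150.]
 [496. 201.]] scene [[445. 267.]
 [322. 322.]
 [516. 183.]
 [368. 360.]]
can [0.608 0.491 0.164]
jar [ 0.555 -0.488  0.101]
```

```bash
cat > go.py <<'E'
# usage: go.py bx by bz(tip, mm, board frame xy, world z) yaw_of_tool_x_in_board_deg
import sys; from h import *
from scipy.spatial.transform import Rotation as Ro
B=np.load("B.npy"); s=sensors.state()
R=Ro.from_euler("xyz",s["orientation"]); tip=s["eef_pos"]+R.apply([0,0,.073])
print("t %.2f tip board"%s["t"],(toB(B,tip)*1000).round(1),"yawB %.1f"%np.degrees(s["orientation"][2]-B[2]),"F_board",toB((0,0,B[2]),s["ft_force"]).round(1),"w %.2f"%s["gripper_width"],"fing %.1f"%s["finger_force"], "tilt",np.degrees(s["orientation"][:2]).round(1))
a=list(map(float,sys.argv[1:]))
if a:
    Rt=Ro.from_euler("xyz",[np.pi,0,B[2]+np.radians(a[3])])
    tgt=fromB(B,np.array(a[:3])/1000)-Rt.apply([0,0,.073])
    print("shift",R.inv().apply(tgt-s["eef_pos"]).round(4),"turn deg",np.degrees((R.inv()*Rt).as_rotvec()).round(2))
E
python3 go.py 0 255 120 180
```

```text
t 0.10 tip board [-458.   500.7  230.1] yawB 167.1 F_board [ 0.3  0.2 -0.3] w 1.00 fing 0.0 tilt [-179.9   -0. ]
shift [-0.5013 -0.1375  0.1103] turn deg [ -0.09  -0.02 -12.86]
```

The top and scene views show the board right of centre. In the top crop its corners are at (97,37), (711,140), (648,548) and (20,441). The hub is at (205,248) and the foot corners are at (380,218) and (360,355), with the clamp raised. The two views agree to about 2 mm: board at (0.588, -0.0225), yaw -0.139. In the board frame the engine is near (4.5, 120) mm, turned about +0.04 rad, so it is about 25 mm short of the fence and 70 mm short of the stop.

>>> send_rows:
  commands:
    - [[-0.042, -0.0115, 0.009, 0, 0, -2, 0], [-0.084, -0.023, 0.018, 0, 0, -4, 0], [-0.125, -0.034, 0.027, 0, 0, -6, 0], [-0.167, -0.046, 0.037, 0, 0, -8, 0], [-0.209, -0.057, 0.046, 0, 0, -10, 0], [-0.25, -0.069, 0.055, 0, 0, -12, 0], [-0.292, -0.08, 0.064, 0, 0, -12.8, 0], [-0.334, -0.092, 0.073, 0, 0, -12.8, 0], [-0.376, -0.103, 0.083, 0, 0, -12.8, 0], [-0.42, -0.115, 0.092, 0, 0, -12.8, 0], [-0.46, -0.126, 0.101, 0, 0, -12.8, 0], [-0.5013, -0.1375, 0.11, 0, 0, -12.8, 0]]
  squeeze: 40

```text
t: 1.1
eef_pos: [0.6006, 0.2471, 0.1994]
orientation: [-3.141, -0.001, 3.001]
ft_force: [-0.0, 1.0, -0.6]
gripper_width: 0.0
finger_force: 0.0
```

```bash
python3 go.py 0 252 45 180
```

```text
t 1.10 tip board [-25.4 268.7 126.4] yawB 179.9 F_board [-0.2  1.  -0.6] w 0.00 fing 0.0 tilt [-1.8e+02 -1.0e-01]
shift [-0.0255 -0.0167  0.0814] turn deg [-0.01 -0.05 -0.08]
```

>>> send_rows:
  commands:
    - [[0, -0.003, 0.0, 0, 0, 0, 0], [0, -0.003, 0.025, 0, 0, 0, 0], [0, -0.003, 0.05, 0, 0, 0, 0], [0, -0.003, 0.075, 0, 0, 0, 0], [0, -0.003, 0.075, 0, 0, 0, 0], [0, -0.003, 0.075, 0, 0, 0, 0]]

```text
t: 1.6
eef_pos: [0.5979, 0.2455, 0.1239]
orientation: [-3.14, -0.004, 3.001]
ft_force: [0.9, 1.1, 0.8]
gripper_width: 0.002
finger_force: 0.0
```

```bash
python3 go.py 0 240 45 180
```

```text
t 1.60 tip board [-28.1 266.6  50.9] yawB 179.9 F_board [0.7 1.2 0.8] w 0.00 fing 0.0 tilt [-179.9   -0.2]
shift [-0.0279 -0.0267  0.0058] turn deg [-0.1  -0.22 -0.06]
```

>>> send_rows:
  commands:
    - [[-0.028, -0.015, 0.004, 0, 0, 0, 0], [-0.028, -0.027, 0.004, 0, 0, 0, 0], [-0.028, -0.035, 0.004, 0, 0, 0, 0], [-0.028, -0.043, 0.004, 0, 0, 0, 0], [-0.028, -0.05, 0.004, 0, 0, 0, 0], [-0.028, -0.057, 0.004, 0, 0, 0, 0], [-0.028, -0.063, 0.004, 0, 0, 0, 0], [-0.028, -0.069, 0.004, 0, 0, 0, 0], [-0.028, -0.075, 0.004, 0, 0, 0, 0], [-0.028, -0.08, 0.004, 0, 0, 0, 0], [-0.028, -0.083, 0.004, 0, 0, 0, 0], [-0.028, -0.083, 0.004, 0, 0, 0, 0]]

```text
t: 2.6
eef_pos: [0.6152, 0.1607, 0.1232]
orientation: [3.138, 0.002, 3.0]
ft_force: [0.4, 3.7, 2.3]
gripper_width: 0.003
finger_force: 2.1
```

```bash
python3 go.py 0 170 45 180; python3 - <<'E'
from h import *
c=grab("top","1"); zoom(c,"pics/z3.png",130,260,240,410,4.5)
E
```

```text
t 2.60 tip board [  1.3 185.5  50.2] yawB 179.9 F_board [-0.1  3.8  2.3] w 0.00 fing 2.1 tilt [1.798e+02 1.000e-01]
shift [ 0.0011 -0.0152  0.0051] turn deg [ 0.19  0.14 -0.11]
```

View pics/z3.png

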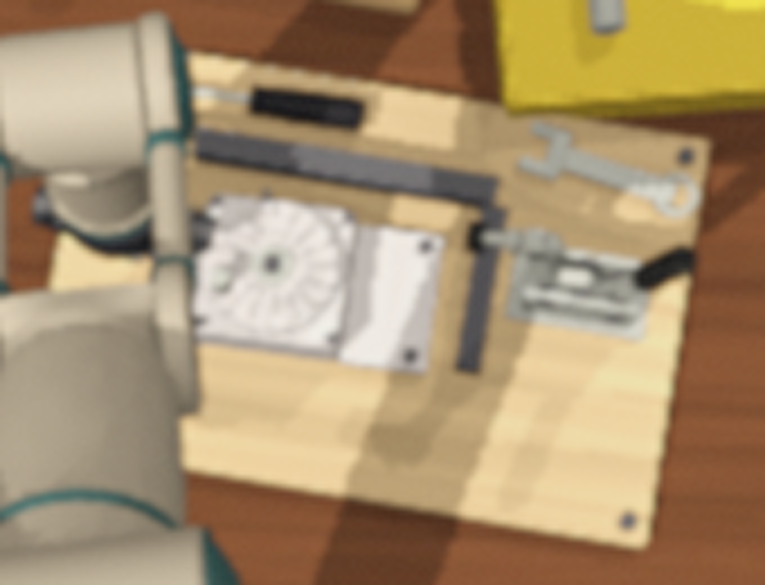

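The crop shows the foot corners at (441,232) and (425,368) and the hub at (271,263). The engine slid about 45 mm towards the stop and is nearly square, with about 20 mm left.

>>> send_rows:
  commands:
    - [[0, -0.007, 0.003, 0, 0, 0, 0], [0, -0.011, 0.003, 0, 0, 0, 0], [0, -0.015, 0.003, 0, 0, 0, 0], [0, -0.015, 0.003, 0, 0, 0, 0], [0, 0.02, 0.0, 0, 0, 0, 0], [0, 0.03, -0.04, 0, 0, 0, 0], [0, 0.03, -0.08, 0, 0, 0, 0], [0.04, 0.03, -0.08, 0, 0, 0, 0], [0.08, 0.01, -0.08, 0, 0, 0, 0], [0.1, -0.03, -0.08, 0, 0, 0, 0], [0.1, -0.07, -0.08, 0, 0, 0, 0], [0.1, -0.11, -0.08, 0, 0, 0, 0]]

```text
t: 3.65
eef_pos: [0.4978, 0.0656, 0.202]
orientation: [-3.14, -0.001, 3.005]
ft_force: [0.7, -0.4, 0.8]
gripper_width: 0.001
finger_force: 0.0
```

```bash
python3 go.py -85 60 57 180; python3 - <<'E'
from h import *
B=np.load("B.npy"); c=grab("top","2"); P=toB(B,cloud(c).reshape(-1,3))
m=(P[:,2]>.062)&(P[:,2]<.092)&(abs(P[:,0])<.075)&(P[:,1]>0)&(P[:,1]<.155); print(cv2.minAreaRect((P[m,:2]*1000).astype(np.float32)))
m=(P[:,2]>.022)&(P[:,2]<.032)&(P[:,0]>-.06)&(P[:,0]<.07)&(P[:,1]>-.048)&(P[:,1]<.05); print(m.sum(),cv2.minAreaRect((P[m,:2]*1000).astype(np.float32)))
E
```

```text
t 3.65 tip board [-102.1   74.6  129. ] yawB 180.2 F_board [ 0.8 -0.3  0.8] w 0.00 fing 0.0 tilt [-1.799e+02 -1.000e-01]
shift [-0.0171 -0.0147  0.072 ] turn deg [-0.08 -0.06  0.16]
((23.510738372802734, 48.807865142822266), (135.2378692626953, 73.82058715820312), 48.05200958251953)
478 ((6.066631317138672, -11.811408996582031), (67.67387390136719, 119.14636993408203), 86.61805725097656)
```

>>> send_rows:
  commands:
    - [[-0.017, -0.015, 0.035, 0, 0, 0, 0], [-0.017, -0.015, 0.072, 0, 0, 0, 0], [-0.025, -0.015, 0.072, 0, 0, 0, 0], [-0.034, -0.015, 0.072, 0, 0, 0, 0], [-0.042, -0.015, 0.072, 0, 0, 0, 0], [-0.048, -0.015, 0.072, 0, 0, 0, 0], [-0.053, -0.015, 0.072, 0, 0, 0, 0], [-0.057, -0.015, 0.072, 0, 0, 0, 0], [-0.061, -0.015, 0.072, 0, 0, 0, 0], [-0.064, -0.015, 0.072, 0, 0, 0, 0], [-0.066, -0.015, 0.072, 0, 0, 0, 0], [-0.066, -0.015, 0.072, 0, 0, 0, 0]]

```text
t: 4.7
eef_pos: [0.5635, 0.0428, 0.1303]
orientation: [3.141, -0.002, 3.002]
ft_force: [-6.1, 1.7, 0.5]
gripper_width: -0.001
finger_force: 2.9
```

```bash
python3 go.py -30 60 57 180
```

```text
t 4.70 tip board [-33.9  61.3  57.3] yawB 180.0 F_board [-6.3  0.8  0.5] w -0.00 fing 2.9 tilt [ 1.8e+02 -1.0e-01]
shift [-0.0038 -0.0013  0.0003] turn deg [ 0.01 -0.12 -0.02]
```

>>> send_rows:
  commands:
    - [[-0.002, 0, 0, 0, 0, 0, 0], [-0.004, 0, 0, 0, 0, 0, 0], [-0.005, 0, 0, 0, 0, 0, 0], [-0.005, 0, 0, 0, 0, 0, 0]]

```text
t: 5.03
eef_pos: [0.5643, 0.0428, 0.1303]
orientation: [-3.141, -0.012, 3.002]
ft_force: [-15.0, 2.9, 8.9]
gripper_width: -0.001
finger_force: 7.3
```

```bash
python3 go.py -30 60 57 180
```

```text
t 5.03 tip board [-33.9  61.3  57.3] yawB 180.0 F_board [-15.3   0.8   8.9] w -0.00 fing 7.3 tilt [-180.    -0.7]
shift [-0.003  -0.0013  0.0003] turn deg [-0.01 -0.67 -0.01]
```

>>> send_rows:
  commands:
    - [[0.015, 0, -0.01, 0, 0, 0, 0], [0.03, 0.01, -0.05, 0, 0, 0, 0], [0.03, 0.04, -0.078, 0, 0, 0, 0], [0.005, 0.07, -0.078, 0, 0, 0, 0], [-0.02, 0.1, -0.078, 0, 0, 0, 0], [-0.045, 0.13, -0.078, 0, 0, 0, 0], [-0.06, 0.14, -0.06, 0, 0, 0, 0], [-0.06, 0.14, -0.025, 0, 0, 0, 0], [-0.06, 0.14, 0.01, 0, 0, 0, 0], [-0.06, 0.13, 0.01, 0, 0, 0, 0], [-0.06, 0.122, 0.01, 0, 0, 0, 0], [-0.06, 0.115, 0.01, 0, 0, 0, 0]]

```text
t: 6.03
eef_pos: [0.6464, 0.1461, 0.1219]
orientation: [3.141, 0.005, 3.001]
ft_force: [1.0, -0.3, 0.6]
gripper_width: 0.001
finger_force: 0.0
```

```bash
python3 go.py 30 165 47 180
```

```text
t 6.03 tip board [ 34.3 175.1  48.9] yawB 179.9 F_board [ 1.  -0.2  0.6] w 0.00 fing 0.0 tilt [180.    0.3]
shift [ 0.004  -0.0101  0.0018] turn deg [ 0.04  0.27 -0.06]
```

>>> send_rows:
  commands:
    - [[0.004, -0.004, 0.002, 0, 0, 0, 0], [0.004, -0.007, 0.002, 0, 0, 0, 0], [0.004, -0.009, 0.002, 0, 0, 0, 0], [0.004, -0.011, 0.002, 0, 0, 0, 0], [0.004, -0.013, 0.002, 0, 0, 0, 0], [0.004, -0.013, 0.002, 0, 0, 0, 0]]

```text
t: 6.53
eef_pos: [0.6412, 0.1365, 0.1213]
orientation: [3.135, 0.008, 2.999]
ft_force: [1.3, 8.0, 1.5]
gripper_width: 0.006
finger_force: 3.6
```

```bash
python3 go.py 30 165 47 180
```

```text
t 6.53 tip board [ 30.7 165.3  48.3] yawB 179.8 F_board [0.2 8.1 1.5] w 0.01 fing 3.6 tilt [179.6   0.5]
shift [0.0001 0.0002 0.0013] turn deg [ 0.4   0.46 -0.18]
```

>>> send_rows:
  commands:
    - [[0, -0.0015, 0, 0, 0, 0, 0], [0, -0.003, 0, 0, 0, 0, 0], [0, -0.0045, 0, 0, 0, 0, 0], [0, -0.006, 0, 0, 0, 0, 0], [0, -0.006, 0, 0, 0, 0, 0]]

```text
t: 6.95
eef_pos: [0.6433, 0.1345, 0.1221]
orientation: [3.126, 0.015, 2.997]
ft_force: [6.5, 17.8, -0.8]
gripper_width: -0.003
finger_force: 9.5
```

```bash
python3 go.py 30 165 47 180
```

```text
t 6.95 tip board [ 33.6 164.3  49.2] yawB 179.7 F_board [ 3.9 18.5 -0.8] w -0.00 fing 9.5 tilt [179.1   0.9]
shift [0.0026 0.0018 0.0021] turn deg [ 0.9   0.85 -0.28]
```

>>> send_rows:
  commands:
    - [[0, 0.025, -0.01, 0, 0, 0, 0], [0.01, 0.025, -0.05, 0, 0, 0, 0], [0.03, 0.005, -0.085, 0, 0, 0, 0], [0.06, -0.025, -0.085, 0, 0, 0, 0], [0.085, -0.055, -0.085, 0, 0, 0, 0], [0.105, -0.085, -0.085, 0, 0, 0, 0], [0.11, -0.103, -0.06, 0, 0, 0, 0], [0.11, -0.103, -0.02, 0, 0, 0, 0], [0.1, -0.103, -0.01, 0, 0, 0, 0], [0.085, -0.103, -0.01, 0, 0, 0, 0], [0.073, -0.103, -0.01, 0, 0, 0, 0], [0.068, -0.103, -0.01, 0, 0, 0, 0]]

```text
t: 7.95
eef_pos: [0.5601, 0.0358, 0.1293]
orientation: [3.141, 0.006, 3.001]
ft_force: [0.2, 0.4, 0.0]
gripper_width: -0.003
finger_force: 0.0
```

```bash
python3 go.py -32 55 57 180
```

```text
t 7.95 tip board [-35.7  53.9  56.3] yawB 179.9 F_board [0.2 0.5 0. ] w -0.00 fing 0.0 tilt [180.    0.3]
shift [-0.0041  0.0012 -0.0007] turn deg [ 0.04  0.34 -0.09]
```

>>> send_rows:
  commands:
    - [[-0.0015, 0, 0, 0, 0, 0, 0], [-0.003, 0, 0, 0, 0, 0, 0], [-0.0045, 0, 0, 0, 0, 0, 0], [-0.006, 0, 0, 0, 0, 0, 0], [-0.007, 0, 0, 0, 0, 0, 0], [-0.007, 0, 0, 0, 0, 0, 0]]

```text
t: 8.45
eef_pos: [0.5623, 0.0355, 0.1274]
orientation: [3.141, -0.002, 3.001]
ft_force: [-2.5, -0.3, 1.8]
gripper_width: 0.001
finger_force: 1.0
```

```bash
python3 go.py -32 55 57 180
```

```text
t 8.45 tip board [-34.1  53.9  54.4] yawB 179.9 F_board [-2.5 -0.6  1.8] w 0.00 fing 1.0 tilt [ 1.8e+02 -1.0e-01]
shift [-0.0019  0.0011 -0.0026] turn deg [ 0.01 -0.11 -0.06]
```

>>> send_rows:
  commands:
    - [[-0.002, 0, 0, 0, 0, 0, 0], [-0.004, 0, 0, 0, 0, 0, 0], [-0.005, 0, 0, 0, 0, 0, 0], [-0.005, 0, 0, 0, 0, 0, 0], [0.02, 0, -0.01, 0, 0, 0, 0], [0.04, 0, -0.04, 0, 0, 0, 0], [0.06, -0.02, -0.07, 0, 0, 0, 0], [0.07, -0.05, -0.1, 0, 0, 0, 0], [0.08, -0.08, -0.13, 0, 0, 0, 0], [0.09, -0.11, -0.16, 0, 0, 0, 0], [0.1, -0.14, -0.18, 0, 0, 0, 0], [0.1, -0.17, -0.19, 0, 0, 0, 0]]

```text
t: 9.45
eef_pos: [0.4395, -0.1203, 0.3211]
orientation: [-3.14, 0.006, 3.002]
ft_force: [0.7, -0.3, -0.1]
gripper_width: 0.001
finger_force: 0.0
```

```bash
cat > m2.py <<'E'
import sys; from h import *
tag=sys.argv[1]
B=np.load("B.npy"); T=grab("top",tag); S=grab("scene",tag)
zoom(T,f"pics/t{tag}.png",130,260,240,410,3); zoom(S,f"pics/s{tag}.png",195,370,255,455,3)
a=cv2.imread(f"pics/t{tag}.png"); b=cv2.imread(f"pics/s{tag}.png"); h=max(a.shape[0],b.shape[0]); w=max(a.shape[1],b.shape[1])
cv2.imwrite(f"pics/c{tag}.png",cv2.copyMakeBorder(b,0,0,0,0,0))
P=np.concatenate([toB(B,cloud(c).reshape(-1,3)) for c in(T,S)])*1000
m=(abs(P[:,0]-30)<25)&(P[:,1]<-60)&(P[:,1]>-300)&(P[:,2]>60)&(P[:,2]<200)
q=P[m]; q=q[np.argsort(-q[:,2])]
for lo in range(60,200,10):
    r=q[(q[:,2]>=lo)&(q[:,2]<lo+10)]
    if len(r): print(lo,len(r),"y:",np.unique((r[:,1]/5).round()*5).astype(int),"x %.0f"%np.median(r[:,0]))
E
python3 m2.py 3; python3 go.py 30 -140 210 180; python3 - <<'E'
import cv2,numpy as np
a=cv2.imread("pics/t3.png");b=cv2.imread("pics/s3.png")
a=cv2.resize(a,None,fx=1.3,fy=1.3)[:, :]; k=cv2.resize(b,None,fx=1,fy=1)
print(a.shape,k.shape)
E
```

```text
60 92 y: [-170 -165 -160 -155 -150 -145 -140 -135 -130 -125 -120 -115 -110 -105
 -100  -95  -90] x 41
70 221 y: [-170 -165 -160 -155 -150 -145 -140 -135 -130 -125 -120 -115 -110 -105
 -100  -95  -90] x 38
80 48 y: [-170 -165 -160 -155 -150 -135 -130 -125 -110 -105 -100  -95] x 33
90 29 y: [-170 -165 -160 -110 -105 -100  -95] x 33
100 35 y: [-180 -175 -170 -165 -160 -155 -105 -100  -95] x 33
110 40 y: [-180 -175 -170 -165 -160 -105 -100  -95  -90] x 33
120 51 y: [-185 -180 -175 -170 -165 -160 -105 -100  -95  -90  -85] x 31
130 42 y: [-185 -180 -175 -170 -165 -160 -100  -95  -90  -85  -80  -65] x 34
140 66 y: [-190 -185 -180 -175 -170 -165 -105 -100  -95  -90  -85  -80  -75  -70
  -65  -60] x 31
150 122 y: [-190 -185 -180 -175 -170 -165 -110 -105 -100  -95  -90  -85  -80  -75
  -70  -65] x 31
160 56 y: [-195 -190 -185 -180 -175 -170 -100  -95  -90  -85  -80] x 30
170 106 y: [-195 -190 -185 -180 -175 -170] x 29
180 8 y: [-190 -185 -180 -175 -170] x 28
t 9.55 tip board [-131.4 -120.7  247.3] yawB 179.7 F_board [0.5 0.6 0.5] w 0.00 fing 0.0 tilt [-179.7    0.4]
shift [-0.1617 -0.0185  0.0386] turn deg [-0.27  0.43 -0.34]
(507, 663, 3) (525, 600, 3)
```

View pics/s3.png

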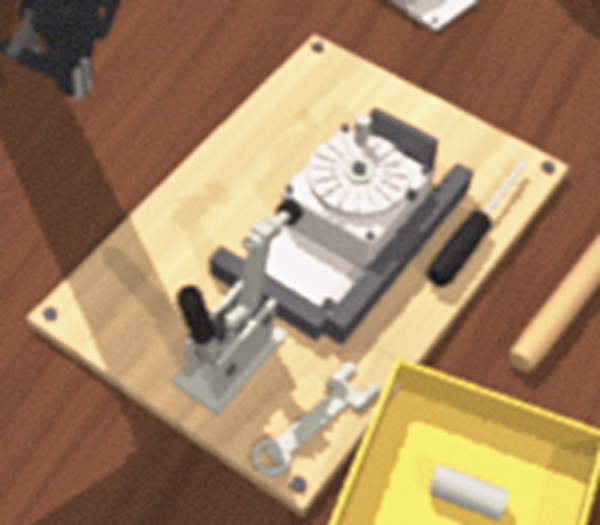

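The view shows the engine seated in the corner of fence and stop: the foot corner at (330,303) is flush and the long side lies along the fence. The handle is at (195,315) and the clamp arm is upright at (262,250). The handle's front face is near y = -162 mm, and the gap to the arm is about 50 mm.

>>> send_rows:
  commands:
    - [[-0.04, -0.004, 0.01, 0, 0, 0, 0], [-0.08, -0.008, 0.02, 0, 0, 0, 0], [-0.12, -0.012, 0.03, 0, 0, 0, 0], [-0.16, -0.016, 0.038, 0, 0, 0, 0], [-0.1615, -0.017, 0.038, 0, 0, 0, 0], [-0.1615, -0.017, 0.06, 0, 0, 0, 0], [-0.1615, -0.017, 0.09, 0, 0, 0, 0], [-0.1615, -0.017, 0.092, 0, 0, 0, 0], [-0.1615, -0.017, 0.092, 0, 0, 0, 0]]

```text
t: 10.3
eef_pos: [0.5967, -0.1574, 0.2231]
orientation: [3.14, -0.005, 3.002]
ft_force: [-0.2, -0.5, 0.3]
gripper_width: 0.0
finger_force: 0.0
```

```bash
python3 go.py 30 -148 155 180
```

```text
t 10.30 tip board [  26.5 -132.3  150.1] yawB 180.0 F_board [-0.1 -0.5  0.3] w 0.00 fing 0.0 tilt [179.9  -0.3]
shift [-0.0031 -0.0156 -0.0049] turn deg [ 0.09 -0.31 -0.04]
```

>>> send_rows:
  commands:
    - [[-0.003, -0.008, -0.005, 0, 0, 0, 0], [-0.003, -0.016, -0.005, 0, 0, 0, 0], [-0.003, -0.025, -0.004, 0, 0, 0, 0], [-0.003, -0.034, -0.002, 0, 0, 0, 0], [-0.003, -0.043, 0.0005, 0, 0, 0, 0], [-0.003, -0.051, 0.004, 0, 0, 0, 0], [-0.003, -0.059, 0.008, 0, 0, 0, 0], [-0.003, -0.067, 0.0125, 0, 0, 0, 0], [-0.003, -0.0745, 0.018, 0, 0, 0, 0], [-0.003, -0.0815, 0.024, 0, 0, 0, 0], [-0.003, -0.0815, 0.024, 0, 0, 0, 0]]

```text
t: 11.22
eef_pos: [0.5884, -0.241, 0.1992]
orientation: [3.141, -0.003, 3.0]
ft_force: [0.5, -0.4, 0.7]
gripper_width: -0.002
finger_force: 0.0
```

```bash
python3 go.py 30 -214 126 180; python3 m2.py 4 | grep -v "x 4"
```

```text
t 11.22 tip board [  30.  -216.3  126.2] yawB 179.9 F_board [ 0.5 -0.3  0.7] w -0.00 fing 0.0 tilt [180.   -0.2]
shift [0.0003 0.0023 0.0002] turn deg [ 0.01 -0.19 -0.13]
60 193 y: [-185 -180 -175 -170 -165 -160 -155 -150 -145 -140 -135 -130 -125 -120
 -115 -110 -105 -100  -95  -90  -85] x 29
70 338 y: [-195 -190 -185 -180 -175 -170 -165 -160 -155 -150 -145 -140 -135 -130
 -125 -120 -115 -110 -105 -100  -95  -90  -85  -80  -75  -70  -65] x 29
80 178 y: [-210 -205 -200 -195 -190 -185 -180 -145 -140 -130 -125 -120 -115 -110
 -105 -100  -95  -90  -85  -80  -75  -70  -65  -60] x 29
90 119 y: [-225 -220 -215 -210 -205 -200 -195 -190 -115 -110 -105 -100  -65  -60] x 31
100 44 y: [-230 -225 -220 -215 -210 -205 -200 -195 -110 -105] x 32
110 47 y: [-245 -240 -235 -230 -225 -220 -215 -210 -205] x 30
120 84 y: [-265 -260 -255 -250 -245 -240 -235 -230 -225 -220 -210] x 28
130 82 y: [-260 -255 -250 -245 -240 -235 -225 -220 -215 -210] x 28
140 33 y: [-250 -240 -230 -225 -220 -215 -210 -205 -200] x 37
150 21 y: [-230 -225 -220 -215 -210 -205 -200] x 38
180 73 y: [-260 -255 -250 -245 -240 -235 -230 -215 -210 -205 -195 -190 -185 -180] x 34
190 74 y: [-265 -260 -255 -250 -245 -230 -225 -220 -210 -205 -200 -195 -190 -185
```

>>> send_rows:
  commands:
    - [[0, -0.0065, 0.0065, 0, 0, 0, 0], [0, -0.012, 0.014, 0, 0, 0, 0], [0, -0.017, 0.0215, 0, 0, 0, 0], [0, -0.0215, 0.0295, 0, 0, 0, 0], [0, -0.025, 0.038, 0, 0, 0, 0], [0, -0.028, 0.047, 0, 0, 0, 0], [0, -0.03, 0.055, 0, 0, 0, 0], [0, -0.031, 0.058, 0, 0, 0, 0], [0, -0.031, 0.058, 0, 0, 0, 0]]

```text
t: 12.07
eef_pos: [0.5845, -0.2702, 0.1422]
orientation: [3.14, -0.002, 3.001]
ft_force: [0.4, 0.0, 0.4]
gripper_width: 0.002
finger_force: 0.0
```

```bash
python3 go.py 30 -244 70 180
```

```text
t 12.07 tip board [  30.3 -245.7   69.2] yawB 179.9 F_board [0.4 0.1 0.4] w 0.00 fing 0.0 tilt [ 1.799e+02 -1.000e-01]
shift [ 0.0005  0.0018 -0.0008] turn deg [ 0.08 -0.13 -0.09]
```

>>> send_rows:
  commands:
    - [[0, 0, 0.002, 0, 0, 0, 0], [0, 0, 0.004, 0, 0, 0, 0], [0, 0, 0.004, 0, 0, 0, 0]]

```text
t: 12.32
eef_pos: [0.5849, -0.2702, 0.1414]
orientation: [-3.141, -0.0, 3.002]
ft_force: [-3.0, 1.9, 11.8]
gripper_width: 0.002
finger_force: 6.1
```

>>> send_rows:
  commands:
    - [[0, 0, -0.03, 0, 0, 0, 0], [0, 0, -0.07, 0, 0, 0, 0], [0, 0.02, -0.11, 0, 0, 7, 0.2], [0.03, 0.04, -0.14, 0, 0, 14, 0.4], [0.06, 0.07, -0.15, 0, 0, 21, 0.5], [0.09, 0.1, -0.15, 0, 0, 28, 0.5], [0.11, 0.13, -0.15, 0, 0, 35, 0.5], [0.13, 0.16, -0.15, 0, 0, 42, 0.5], [0.13, 0.18, -0.15, 0, 0, 49, 0.5], [0.13, 0.2, -0.15, 0, 0, 56, 0.5], [0.13, 0.22, -0.15, 0, 0, 63, 0.5], [0.13, 0.24, -0.15, 0, 0, 70, 0.5]]

```text
t: 13.32
eef_pos: [0.4897, -0.0132, 0.2893]
orientation: [3.141, -0.0, 1.774]
ft_force: [0.6, -0.4, -0.3]
gripper_width: 0.497
finger_force: 0.0
```

```bash
python3 m2.py 5 |head -9; python3 go.py 11.5 97 130 90;  python3 - <<'E'
from h import *
B=np.load("B.npy")
# engine / peg check
S=dict(np.load("scene5.npz"));T=dict(np.load("top5.npz"))
for n,c in(("S",S),("T",T)):
    print(n,"hub exp zoom",((proj(c,fromB(B,np.array([[.03,.065,.09],[.0115,.097,.113],[.08,-.05,.027],[-.02,-.05,.027]])))-([255,195] if n=="S" else [240,130]))*3).round(0).tolist())
P=np.concatenate([toB(B,cloud(c).reshape(-1,3)) for c in(T,S)])*1000
m=(P[:,2]>97)&(P[:,2]<120)&(abs(P[:,0]-30)<50)&(P[:,1]>20)&(P[:,1]<130); print("peg",P[m].mean(0).round(1),m.sum())
E
```

```text
60 563 y: [-285 -280 -275 -270 -265 -260 -255 -250 -245 -240 -235 -230 -225 -220
 -215 -210 -205 -200 -195 -190 -185 -180 -175 -170 -165 -160 -155 -150
 -145 -140 -135 -130 -125 -120 -115 -110 -105 -100  -95  -90  -85  -80
  -75  -70  -60] x 29
70 458 y: [-285 -280 -275 -270 -265 -260 -255 -250 -245 -240 -235 -230 -225 -220
 -215 -170 -165 -160 -155 -150 -145 -140 -135 -130 -125 -120 -115 -110
 -105 -100  -95  -90  -85  -80  -75  -70  -65  -60] x 29
80 91 y: [-165 -160 -150 -145 -140 -135 -130 -125 -120 -115 -110 -105 -100  -95
  -90] x 26
t 13.42 tip board [-99.1  -3.2 216.1] yawB 110.1 F_board [-0.4 -0.6  0. ] w 0.50 fing 0.0 tilt [ 1.8e+02 -1.0e-01]
shift [0.0561 0.1382 0.0863] turn deg [ 0.   -0.09 20.06]
S hub exp zoom [[360.0, 168.0], [364.0, 121.0], [330.0, 321.0], [238.0, 265.0]]
T hub exp zoom [[206.0, 150.0], [171.0, 157.0], [321.0, 136.0], [305.0, 227.0]]
peg [  9.1  94.9 108.5] 35
```

View pics/s5.png

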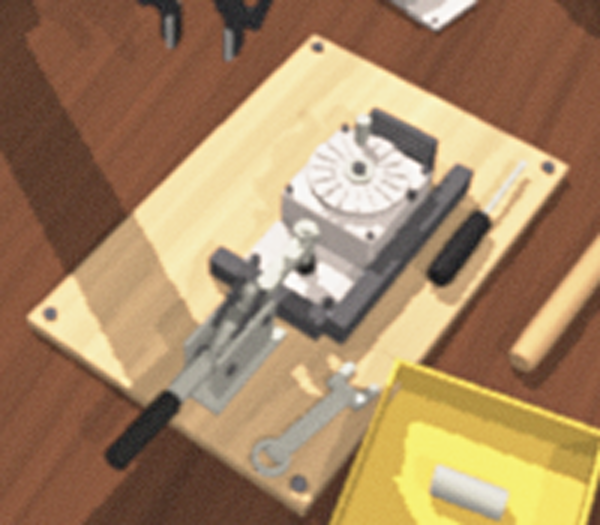

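The picture shows the clamp locked. The handle lies level at (140,430), the spindle is on the foot at (305,265), and the hub is at (359,168), which matches its home projection of (360,168). The peg is near joint 0 at (364,118).

>>> send_rows:
  commands:
    - [[0.012, 0.03, 0.015, 0, 0, 5, 0.5], [0.024, 0.06, 0.03, 0, 0, 10, 0.5], [0.036, 0.09, 0.045, 0, 0, 15, 0.5], [0.048, 0.115, 0.06, 0, 0, 20, 0.5], [0.056, 0.138, 0.07, 0, 0, 20, 0.5], [0.056, 0.138, 0.08, 0, 0, 20, 0.5], [0.056, 0.138, 0.08, 0, 0, 20, 0.5], [0.056, 0.138, 0.08, 0, 0, 20, 0.5]]

```text
t: 14.08
eef_pos: [0.6124, 0.0681, 0.2083]
orientation: [-3.138, 0.001, 1.432]
ft_force: [-0.4, -0.2, 0.3]
gripper_width: 0.501
finger_force: 0.0
```

```bash
python3 go.py 11.5 97 92 90
```

```text
t 14.08 tip board [ 11.   93.  135.3] yawB 90.0 F_board [-0.3 -0.2  0.3] w 0.50 fing 0.0 tilt [-1.798e+02  1.000e-01]
shift [0.004  0.0005 0.0433] turn deg [-0.18  0.06  0.  ]
```

>>> send_rows:
  commands:
    - [[0.004, 0, 0.015, 0, 0, 0, 0.5], [0.004, 0, 0.03, 0, 0, 0, 0.5], [0.004, 0, 0.043, 0, 0, 0, 0.5], [0.004, 0, 0.043, 0, 0, 0, 0.5], [0.004, 0, 0.043, 0, 0, 0, 0.3], [0.004, 0, 0.043, 0, 0, 0, 0.1], [0.004, 0, 0.043, 0, 0, 0, 0], [0.004, 0, 0.043, 0, 0, 0, 0], [0.004, 0, 0.043, 0, 0, 0, 0]]
  squeeze: 40

```text
t: 14.83
eef_pos: [0.6127, 0.0734, 0.1679]
orientation: [-3.14, -0.001, 1.43]
ft_force: [-4.7, 2.6, 5.2]
gripper_width: 0.141
finger_force: 39.1
```

```bash
python3 go.py 11.5 97 92 90
```

```text
t 14.83 tip board [10.5 98.4 94.9] yawB 89.9 F_board [-5.   1.9  5.2] w 0.14 fing 39.1 tilt [-1.799e+02 -1.000e-01]
shift [-0.0014  0.0008  0.0029] turn deg [-0.12 -0.07 -0.08]
```

>>> send_rows:
  commands:
    - [[0.0018, 0.0035, 0, 0, 0, 6, 0], [0.0032, 0.0071, 0, 0, 0, 12, 0], [0.0042, 0.0108, 0, 0, 0, 18, 0], [0.0048, 0.0146, 0, 0, 0, 24, 0], [0.005, 0.0185, 0, 0, 0, 30, 0], [0.0048, 0.0224, 0, 0, 0, 36, 0], [0.0042, 0.0262, 0, 0, 0, 42, 0], [0.0032, 0.0299, 0, 0, 0, 48, 0], [0.0018, 0.0336, 0, 0, 0, 54, 0], [0, 0.037, 0, 0, 0, 60, 0], [-0.0021, 0.0403, 0, 0, 0, 66, 0], [-0.0045, 0.0433, 0, 0, 0, 72, 0]]

```text
t: 15.83
eef_pos: [0.6535, 0.0619, 0.1678]
orientation: [-3.141, 0.006, 0.17]
ft_force: [-8.8, 0.0, 6.1]
gripper_width: 0.139
finger_force: 39.3
```

```bash
python3 go.py 55.4 89.1 94 12; python3 - <<'E'
from h import *
from scipy.spatial.transform import Rotation as Ro
B=np.load("B.npy");s=sensors.state();R=Ro.from_euler("xyz",s["orientation"]);p=toB(B,s["eef_pos"]+R.apply([0,0,.073]))*1000-[30,65,0]
print(np.hypot(*p[:2]),np.degrees(np.arctan2(p[1],p[0])), s["joint_pos"])
E
```

```text
t 15.83 tip board [52.3 92.5 94.8] yawB 17.7 F_board [-8.7 -1.2  6.1] w 0.14 fing 39.3 tilt [-180.     0.3]
shift [0.0015 0.0042 0.0008] turn deg [0.   0.34 5.7 ]
35.42555830933038 50.985832871848054 [-1.11319502e-02  4.92696998e-01  1.51213858e+00 -9.47950433e-04
  1.14264200e+00  1.39038673e+00]
```

>>> send_rows:
  commands:
    - [[0.0018, 0.0035, 0, 0, 0, 6, 0], [0.0031, 0.0071, 0, 0, 0, 12, 0], [0.0041, 0.0108, 0, 0, 0, 18, 0], [0.0047, 0.0146, 0, 0, 0, 24, 0], [0.005, 0.0185, 0, 0, 0, 30, 0], [0.0049, 0.0204, 0, 0, 0, 33, 0], [0.0049, 0.0204, 0, 0, 0, 33, 0], [0.0049, 0.0204, 0, 0, 0, 33, 0]]

```text
t: 16.5
eef_pos: [0.6615, 0.0421, 0.1679]
orientation: [3.138, 0.005, -0.402]
ft_force: [-8.7, -2.3, 7.4]
gripper_width: 0.145
finger_force: 39.4
```

```bash
cat > m3.py <<'E'
import sys
from h import *
from scipy.spatial.transform import Rotation as Ro
B=np.load("B.npy");s=sensors.state();R=Ro.from_euler("xyz",s["orientation"]);p=toB(B,s["eef_pos"]+R.apply([0,0,.073]))*1000-[30,65,0]
print("tip rel axis r %.1f ang %.1f"%(np.hypot(*p[:2]),np.degrees(np.arctan2(p[1],p[0]))))
S=grab("scene",sys.argv[1]);T=grab("top",sys.argv[1])
e=lambda a:[.03+.037*np.cos(a),.065+.037*np.sin(a),.113]
L=[[.03,.065,.09],[.03+.0515*np.cos(.2147),.065+.0515*np.sin(.2147),.083],e(.2147),e(.2147+.2),e(.2147-.2)]
print("scene zoom8 hub,pointer,peg target/+.2/-.2",((proj(S,fromB(B,np.array(L)))-[350,225])*8).round(0).tolist())
print("top",((proj(T,fromB(B,np.array(L)))-[270,160])*8).round(0).tolist())
zoom(S,f"pics/s{sys.argv[1]}.png",225,285,350,425,8); zoom(T,f"pics/t{sys.argv[1]}.png",160,210,270,345,8)
E
python3 go.py; python3 m3.py 6
```

```text
t 16.50 tip board [62.9 74.  94.9] yawB -15.1 F_board [-8.3 -3.5  7.4] w 0.14 fing 39.4 tilt [179.8   0.3]
tip rel axis r 34.1 ang 15.3
scene zoom8 hub,pointer,peg target/+.2/-.2 [[199.0, 208.0], [342.0, 272.0], [310.0, 200.0], [315.0, 184.0], [300.0, 215.0]]
top [[309.0, 159.0], [304.0, 35.0], [304.0, 51.0], [285.0, 54.0], [323.0, 52.0]]
```

>>> send_rows:
  commands:
    - [[-0.0012, 0.001, 0, 0, 0, 1, 0], [-0.0023, 0.0018, 0, 0, 0, 1.8, 0], [-0.0023, 0.0018, 0, 0, 0, 1.8, 0], [-0.0023, 0.0018, 0, 0, 0, 1.8, 0]]

```text
t: 16.93
eef_pos: [0.6611, 0.0415, 0.1679]
orientation: [3.14, -0.0, -0.433]
ft_force: [-7.2, -2.4, 7.0]
gripper_width: 0.144
finger_force: 39.5
```

```bash
python3 go.py
```

```text
t 16.93 tip board [63.  73.4 94.9] yawB -16.8 F_board [-6.8 -3.3  7. ] w 0.14 fing 39.5 tilt [179.9  -0. ]
```

>>> send_rows:
  commands:
    - [[0, 0, 0, 0, 0, 0, 0.2], [0, 0, 0, 0, 0, 0, 0.3], [0, 0, 0, 0, 0, 0, 0.4], [0, 0, -0.01, 0, 0, 0, 0.4], [0, 0, -0.04, 0, 0, 0, 0.4], [0, 0, -0.08, 0, 0, 0, 0.4], [-0.03, 0, -0.11, 0, 0, 0, 0.4], [-0.07, 0, -0.12, 0, 0, 0, 0.4], [-0.11, 0, -0.12, 0, 0, 0, 0.4], [-0.15, 0, -0.12, 0, 0, 0, 0.4], [-0.18, 0, -0.12, 0, 0, 0, 0.4], [-0.2, 0, -0.12, 0, 0, 0, 0.4]]

```text
t: 17.93
eef_pos: [0.4774, 0.1275, 0.2874]
orientation: [-3.141, 0.0, -0.433]
ft_force: [0.3, 0.1, 0.1]
gripper_width: 0.401
finger_force: 0.0
```

```bash
python3 m3.py 7; python3 go.py
```

```text
tip rel axis r 174.7 ang 157.0
scene zoom8 hub,pointer,peg target/+.2/-.2 [[199.0, 208.0], [342.0, 272.0], [310.0, 200.0], [315.0, 184.0], [300.0, 215.0]]
top [[309.0, 159.0], [304.0, 35.0], [304.0, 51.0], [285.0, 54.0], [323.0, 52.0]]
t 18.03 tip board [-131.   133.4  214.5] yawB -16.7 F_board [-0.8  0.   0.4] w 0.40 fing 0.0 tilt [-179.9    0. ]
```

View pics/s7.png

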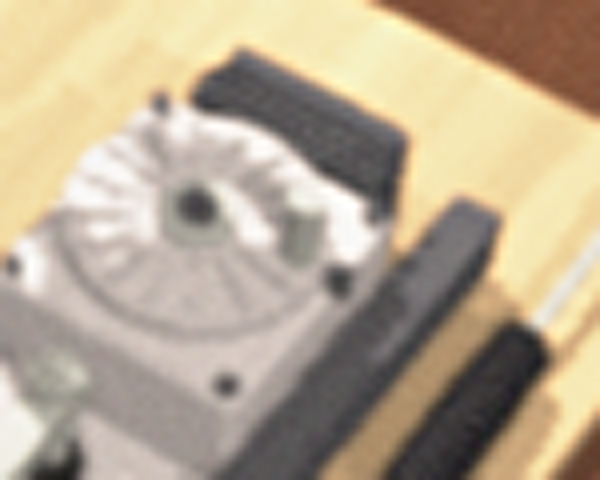

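View pics/t7.png

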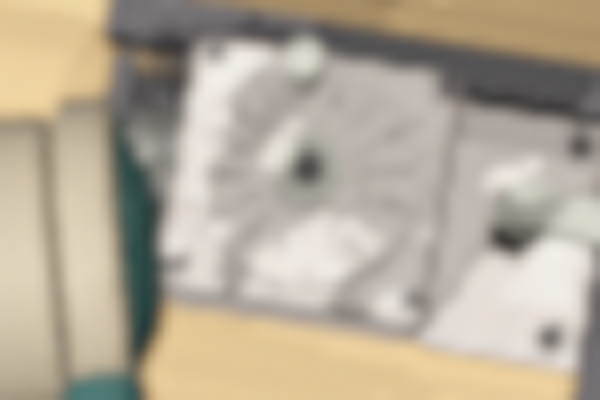

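The scene crop shows the peg at about (303,208) above its base at (298,255), with the pointer at (340,282) behind it and the hub at (196,205). The top crop shows the peg at (306,57) and the hub at (307,164). The peg is close to in line, so I'll refine with blob centroids.

```bash
cat > m4.py <<'E'
import sys
from h import *
B=np.load("B.npy")
for n,box in(("top",(160,172,302,314)),("scene",(244,262,380,396))):
    c=dict(np.load(f"{n}{sys.argv[1]}.npz")); r0,r1,c0,c1=box
    I=c["color"].astype(int); g=I[...,1]-I[...,0]  # peg is greenish
    sub=g[r0:r1,c0:c1]; m=(sub>=4).astype(np.uint8); k,l,st,ce=cv2.connectedComponentsWithStats(m); j=1+np.argmax(st[1:,4])
    w=np.where(l==j,sub,0).astype(float); v,u=np.nonzero(w); W=w[v,u]
    cen=np.array([(u*W).sum()/W.sum()+c0,(v*W).sum()/W.sum()+r0])
    print(n,st[j]+[c0,r0,0,0,0],"cen",cen.round(2))
    for z in(.098,.105,.113):
        p=toB(B,ray(c,cen,z))[0]*1000; print(" z",z,p.round(1),"ang(axis 30,65) %.1f"%np.degrees(np.arctan2(p[1]-65,p[0]-30)))
    # expected blob centre for several joint angles: mid-height of the peg
    for q in(1.78,1.88,1.98):
        a=np.radians(120)-q; print("   q",q,[proj(c,fromB(B,np.array([.03+.037*np.cos(a),.065+.037*np.sin(a),z])))[0].round(2).tolist() for z in(.09,.1,.113)])
    np.set_printoptions(linewidth=200); print(sub)
E
python3 m4.py 7
```

```text
Traceback (most recent call last):
  File "m4.py", line 7, in <module>
    sub=g[r0:r1,c0:c1]; m=(sub>=4).astype(np.uint8); k,l,st,ce=cv2.connectedComponentsWithStats(m); j=1+np.argmax(st[1:,4])
                                                                                                        ~~~~~~~~~^^^^^^^^^^
ValueError: attempt to get argmax of an empty sequence
```

```bash
sed -i 's/g=I\[...,1\]-I\[...,0\]/g=2*I[...,1]-I[...,0]-I[...,2]+2/; s/sub>=4/sub>=6/' m4.py; python3 m4.py 7
```

```text
top [305 164   6   7  28] cen [307.52 167.15]
 z 0.098 [67.5 74.9 98. ] ang(axis 30,65) 14.8
 z 0.105 [ 65.6  74.4 105. ] ang(axis 30,65) 14.8
 z 0.113 [ 63.6  73.9 113. ] ang(axis 30,65) 14.8
   q 1.78 [[306.97, 168.43], [306.89, 167.6], [306.78, 166.5]]
   q 1.88 [[308.15, 168.32], [308.08, 167.49], [307.98, 166.39]]
   q 1.98 [[309.34, 168.33], [309.27, 167.49], [309.19, 166.39]]
[[13 12 13 14 15 16 17 16 16 18 15 17]
 [ 2  5  5  8  8 10 11 11 14 16 15 17]
 [-3 -1  0 -2 -1 -1  1  2  4 10  9 11]
 [-2 -2 -2 -2  0 -1  0  1  0  0  3  2]
 [-1 -1 -3 -1  3  5  6  3  0 -1  0  2]
 [ 0  1 -1  5  9 10 12  9  5  1  1  0]
 [ 3  2  3  6 12 13 13 13  9  0 -1  0]
 [ 4  2  3  6 12 13 12 11  8  2  0  0]
 [ 2  1  1  6 10 14 15 12  5  0  1  2]
 [ 1  0  0  3  9 13 13 10  5 -1  2  0]
 [ 2  1  0  3  5 10 10  4  1  2  0  0]
 [ 1  0  1  1  3  3  2  3 -1  0  0  2]]
scene [386 247   5  12  37] cen [387.5  252.19]
 z 0.098 [62.2 76.1 98. ] ang(axis 30,65) 19.0
 z 0.105 [ 64.7  70.8 105. ] ang(axis 30,65) 9.4
 z 0.113 [ 67.5  64.7 113. ] ang(axis 30,65) -0.5
   q 1.78 [[388.24, 254.53], [388.61, 252.16], [389
[... 649 characters left out ...]
  14   4   0   3   3   0  -5]
 [  1   3   2  -4  -7   4   4  10   8   9   3  -2   3   3   1  -5]
 [  3   1   2   4  -7  -1   8   8   3   8   0   0   2   2   2   0]
 [  1   1   3  -2  -3  -5  13   6   5   3  -1  -1   3   3   4   3]
 [ -2  -1  -4  -1  -5   5   6  12  10   8   0   0   2   3   3   1]
 [ -1  -4  -1  -3  -5   3   9   8   9   7  -1  -3   1   2   0   1]
 [ -2  -4  -3  -3  -1   3   9   5  13   4  -1   1  -3  -4   0  -6]
 [  1  -7  -5  -2  -4  -1   1   6   2  -3  -4  -5  -3  -5  -7  -5]
 [ -6  -4  -6  -5  -2  -5   2  -2  -4  -5  -8  -1   2   0  -7  -2]
 [ -5  -4  -2  -3  -3  -4   0  -8  -4  -2  -2   4   0   1  -3  -5]
 [ -3  -7  -2  -4  -4  -5  -6  -3  -2  -4   2  -4  -2   1  -3  -3]]
```

```bash
python3 - <<'E'
from h import *
B=np.load("B.npy"); D={}
for k in("5","7"):
    P=np.concatenate([toB(B,cloud(dict(np.load(f"{n}{k}.npz"))).reshape(-1,3)) for n in("top","scene")])*1000
    m=(abs(P[:,0]-30)<15)&(P[:,1]<-230)&(P[:,1]>-295)&(P[:,2]>40); print(k,"handle",m.sum(),P[m].mean(0).round(1))
    for n in("top","scene"):
        c=dict(np.load(f"{n}{k}.npz"))["color"]; D[n+k]=c
c0={n:dict(np.load(f"{n}0.npz"))["color"] for n in("top",)}
for nm,(u,v) in(("can",(155,176)),("jar",(480,207))):
    a=c0["top"][v-20:v+20,u-25:u+25].astype(int); b=D["top7"][v-20:v+20,u-25:u+25].astype(int); print(nm,"mean abs diff",abs(a-b).mean().round(1))
a,b=(cv2.cvtColor(D["scene"+k],cv2.COLOR_RGB2GRAY)[255:310,325:375].astype(np.float32) for k in "57"); print("foot/clamp shift px",cv2.phaseCorrelate(a,b))
print(abs(sensors.state()["joint_vel"]).max())
from station import ticket
print(ticket.job_done())
E
```

```text
5 handle 325 [  29.  -258.1   67.2]
7 handle 329 [  29. -258.   67.]
can mean abs diff 2.6
jar mean abs diff 2.6
foot/clamp shift px ((0.05345117970755808, -0.11759241699293099), 0.8355260130564371)
0.0659458213765402
the job is handed in; nothing more can be done
None
```

I've handed in the job, with the robot clear of the board: the engine is home against fence and stop and the clamp is locked on its foot. The flywheel is turned just past the compression stroke, with the peg at about 1.86 rad by camera (the pointer is at 1.88), and the spray can and jar were left alone.

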